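# Find and tag the softest stamping cushion

## Task

Press down on the three sprung stamping cushions with shut fingertips, one after another from the robot's left (+y) to its right, making each sink visibly, to feel which is the softest; then push the orange tag on that cushion's stand fully down. Only press: leave the tags of the two firmer cushions up, lift, tip or shove none of the stands or cushions, leave everything else on the table where it is, and finish with the hand clear.

Things in the scene. Friction and masses are not known exactly. Their poses are not given: they have to be found in the camera images.
- stand_left: The left one (seen from the robot) of three look-alike stamping stands, loose on the table: a heavy (1.6 kg) grey base plate 140 mm (x) by 100 mm (y), its top 20 mm above the table, with a round blue-topped sprung cushion on its near half and an orange tag in a black guide on its far half. Origin: centre of the underside; own x runs from the cushion towards the tag, z up.
- cushion_left_top (a point): Centre of the flat top of the left cushion at rest: a disc 58 mm across, 59 mm above the table, 30 mm from the stand's origin along -x of the stand. The point is fixed to the stand and does not sink with the cushion. The cushion sinks straight down, up to 14 mm: it gives from about 0.5 N on, at 180, 430 or 900 N/m, and springs back when released.
- socket_left (a point): Floor of the socket under the left cushion, 20 mm above the table, 30 mm from the stand's origin along -x. A loose spring insert (0.3 kg: disc, coil and cushion) sits in it, 6 mm deep. The three inserts (insert_1 to insert_3, with joints spring_1 to spring_3, where rules are given) look alike, are dealt afresh to the stands at every start, and their poses are not given.
- tag_left (a joint): How far the tag of the left stand is pushed down, m: 0 as found (up), 0.016 fully down at its stop. Friction of about 2.5 N, no spring: it stays where it is left.
- tag_left_top (a point): Centre of the flat top of the orange tag of the left stand: a cap 24 mm (x) by 32 mm (y), 72 mm above the table when up and 56 mm when fully down (its black guide block, 22 by 34 mm, ends 44 mm above the table), 45 mm from the stand's origin along +x of the stand. Moves down with the tag.
- stand_middle: The middle one (seen from the robot) of three look-alike stamping stands, loose on the table: a heavy (1.6 kg) grey base plate 140 mm (x) by 100 mm (y), its top 20 mm above the table, with a round blue-topped sprung cushion on its near half and an orange tag in a black guide on its far half. Origin: centre of the underside; own x runs from the cushion towards the tag, z up.
- cushion_middle_top (a point): Centre of the flat top of the middle cushion at rest: a disc 58 mm across, 59 mm above the table, 30 mm from the stand's origin along -x of the stand. The point is fixed to the stand and does not sink with the cushion. The cushion sinks straight down, up to 14 mm: it gives from about 0.5 N on, at 180, 430 or 900 N/m, and springs back when released.
- socket_middle (a point): Floor of the socket under the middle cushion, 20 mm above the table, 30 mm from the stand's origin along -x. A loose spring insert (0.3 kg: disc, coil and cushion) sits in it, 6 mm deep. The three inserts (insert_1 to insert_3, with joints spring_1 to spring_3, where rules are given) look alike, are dealt afresh to the stands at every start, and their poses are not given.
- tag_middle (a joint): How far the tag of the middle stand is pushed down, m: 0 as found (up), 0.016 fully down at its stop. Friction of about 2.5 N, no spring: it stays where it is left.
- tag_middle_top (a point): Centre of the flat top of the orange tag of the middle stand: a cap 24 mm (x) by 32 mm (y), 72 mm above the table when up and 56 mm when fully down (its black guide block, 22 by 34 mm, ends 44 mm above the table), 45 mm from the stand's origin along +x of the stand. Moves down with the tag.
- stand_right: The right one (seen from the robot) of three look-alike stamping stands, loose on the table: a heavy (1.6 kg) grey base plate 140 mm (x) by 100 mm (y), its top 20 mm above the table, with a round blue-topped sprung cushion on its near half and an orange tag in a black guide on its far half. Origin: centre of the underside; own x runs from the cushion towards the tag, z up.
- cushion_right_top (a point): Centre of the flat top of the right cushion at rest: a disc 58 mm across, 59 mm above the table, 30 mm from the stand's origin along -x of the stand. The point is fixed to the stand and does not sink with the cushion. The cushion sinks straight down, up to 14 mm: it gives from about 0.5 N on, at 180, 430 or 900 N/m, and springs back when released.
- socket_right (a point): Floor of the socket under the right cushion, 20 mm above the table, 30 mm from the stand's origin along -x. A loose spring insert (0.3 kg: disc, coil and cushion) sits in it, 6 mm deep. The three inserts (insert_1 to insert_3, with joints spring_1 to spring_3, where rules are given) look alike, are dealt afresh to the stands at every start, and their poses are not given.
- tag_right (a joint): How far the tag of the right stand is pushed down, m: 0 as found (up), 0.016 fully down at its stop. Friction of about 2.5 N, no spring: it stays where it is left.
- tag_right_top (a point): Centre of the flat top of the orange tag of the right stand: a cap 24 mm (x) by 32 mm (y), 72 mm above the table when up and 56 mm when fully down (its black guide block, 22 by 34 mm, ends 44 mm above the table), 45 mm from the stand's origin along +x of the stand. Moves down with the tag.
- ink_red: Small red ink jar, 22 mm across, 42 mm high, standing between the left and middle stands. Loose; to be left alone. Origin: centre of its underside.
- ink_green: Small green ink jar, 22 mm across, 42 mm high, standing between the middle and right stands. Loose; to be left alone. Origin: centre of its underside.
- stamp: Turned wooden hand stamp, 38 mm across, 65 mm high, on the near side, left. Loose; to be left alone. Origin: centre of its underside.
- tape: Yellow roll of tape lying flat, 70 mm across, 19 mm high, on the near side, right. Loose; to be left alone. Origin: centre of its underside.
- glue: White glue bottle, 42 mm across, 100 mm high, beyond the stands. Loose; to be left alone. Origin: centre of its underside.
- pencil_pot: Steel pot of pencils, 76 mm across, 170 mm high with the pencils, beyond the stands. Loose; to be left alone. Origin: centre of its underside.
- paint_jar: Blue paint jar, 48 mm across, 45 mm high, to the left of the stands. Loose; to be left alone. Origin: centre of its underside.
There are look-alikes about, which are no part of the job. Leave any purple or turquoise look-alike of the stand_middle alone.

How it is judged:
On the way, in this order (a step that is already met when the one before it is completed fails the run):
1. The left cushion is pressed at least 2.5 mm down (((horizontal distance between insert_1 and cushion_left_top below 0.02 m and value of joint spring_1 above 0.0025 m) or (horizontal distance between insert_2 and cushion_left_top below 0.02 m and value of joint spring_2 above 0.0025 m) or (horizontal distance between insert_3 and cushion_left_top below 0.02 m and value of joint spring_3 above 0.0025 m))), for 0.05 s.
2. The middle cushion is pressed at least 2.5 mm down (((horizontal distance between insert_1 and cushion_middle_top below 0.02 m and value of joint spring_1 above 0.0025 m) or (horizontal distance between insert_2 and cushion_middle_top below 0.02 m and value of joint spring_2 above 0.0025 m) or (horizontal distance between insert_3 and cushion_middle_top below 0.02 m and value of joint spring_3 above 0.0025 m))), for 0.05 s.
3. The right cushion is pressed at least 2.5 mm down (((horizontal distance between insert_1 and cushion_right_top below 0.02 m and value of joint spring_1 above 0.0025 m) or (horizontal distance between insert_2 and cushion_right_top below 0.02 m and value of joint spring_2 above 0.0025 m) or (horizontal distance between insert_3 and cushion_right_top below 0.02 m and value of joint spring_3 above 0.0025 m))), for 0.05 s.
4. The tag of the softest cushion's stand is pushed fully down (at least 13.5 of 16 mm) (((horizontal distance between insert_3 and cushion_left_top below 0.02 m and value of joint tag_left above 0.0135 m) or (horizontal distance between insert_3 and cushion_middle_top below 0.02 m and value of joint tag_middle above 0.0135 m) or (horizontal distance between insert_3 and cushion_right_top below 0.02 m and value of joint tag_right above 0.0135 m))), for 0.1 s.
At the end, for the whole second after the job is handed in: The tag of the softest cushion's stand is down at least 13.5 of its 16 mm, the other two tags are less than 4 mm down, all three cushions have sprung back (less than 2 mm down), and every stand, cushion and loose thing is at rest and upright within 30 mm of where it was (((horizontal distance between insert_3 and cushion_left_top below 0.02 m and value of joint tag_left above 0.0135 m) or (horizontal distance between insert_3 and cushion_middle_top below 0.02 m and value of joint tag_middle above 0.0135 m) or (horizontal distance between insert_3 and cushion_right_top below 0.02 m and value of joint tag_right above 0.0135 m)) and (horizontal distance between insert_3 and cushion_left_top below 0.02 m or value of joint tag_left below 0.004 m) and (horizontal distance between insert_3 and cushion_middle_top below 0.02 m or value of joint tag_middle below 0.004 m) and (horizontal distance between insert_3 and cushion_right_top below 0.02 m or value of joint tag_right below 0.004 m) and value of joint each of spring_1, spring_2, spring_3 below 0.002 m and distance of each of stand_left, stand_middle, stand_right, insert_1, insert_2, insert_3, ink_red, ink_green, stamp, tape, glue, pencil_pot, paint_jar from where it was at the start of the episode below 0.03 m and angle between each of stand_left, stand_middle, stand_right, insert_1, insert_2, insert_3, ink_red, ink_green, stamp, tape, glue, pencil_pot, paint_jar's own z axis and vertical below 0.2 rad and linear speed of each of stand_left, stand_middle, stand_right, insert_1, insert_2, insert_3, ink_red, ink_green, stamp, tape, glue, pencil_pot, paint_jar below 0.02 m/s); the robot touches nothing.
It fails at once if The tag of a firmer cushion is pushed down more than 4 mm ((not (horizontal distance between insert_3 and cushion_left_top below 0.02 m) and value of joint tag_left above 0.004 m) or (not (horizontal distance between insert_3 and cushion_middle_top below 0.02 m) and value of joint tag_middle above 0.004 m) or (not (horizontal distance between insert_3 and cushion_right_top below 0.02 m) and value of joint tag_right above 0.004 m)).
It fails at once if A stand or a cushion's insert is lifted more than 10 mm, tipped or shoved more than 30 mm ((height (world z) of stand_left above 0.01 m or angle between stand_left's own z axis and vertical above 0.2 rad or distance of stand_left from where it was at the start of the episode above 0.03 m) or (height (world z) of stand_middle above 0.01 m or angle between stand_middle's own z axis and vertical above 0.2 rad or distance of stand_middle from where it was at the start of the episode above 0.03 m) or (height (world z) of stand_right above 0.01 m or angle between stand_right's own z axis and vertical above 0.2 rad or distance of stand_right from where it was at the start of the episode above 0.03 m) or (height (world z) of insert_1 above 0.03 m or angle between insert_1's own z axis and vertical above 0.2 rad or distance of insert_1 from where it was at the start of the episode above 0.03 m) or (height (world z) of insert_2 above 0.03 m or angle between insert_2's own z axis and vertical above 0.2 rad or distance of insert_2 from where it was at the start of the episode above 0.03 m) or (height (world z) of insert_3 above 0.03 m or angle between insert_3's own z axis and vertical above 0.2 rad or distance of insert_3 from where it was at the start of the episode above 0.03 m)).
It fails at once if A jar, stamp, tape, bottle or pot is lifted, knocked over or moved more than 30 mm (height (world z) of any of ink_red, ink_green, stamp, tape, glue, pencil_pot, paint_jar above 0.015 m or angle between any of ink_red, ink_green, stamp, tape, glue, pencil_pot, paint_jar's own z axis and vertical above 0.5 rad or distance of any of ink_red, ink_green, stamp, tape, glue, pencil_pot, paint_jar from where it was at the start of the episode above 0.03 m).
It also fails if it takes over 51 s, if anything falls off the work surface, if the arm or the gripper's body presses on something with over 40 N, if the wrist force passes 120 N, or if a joint passes its speed limit or range.

## Robot

A 6-joint arm with a two-finger parallel gripper is mounted at the origin on the work surface. World frame = base frame: x ahead of the robot, y to its left, z up, the work surface at z = 0. Lengths are in m, angles in rad, forces in N, time in s.
With the tool pointing down it reaches from about 0.325 to 0.925 m from the base axis. Payload 3.1 kg.
Tool frame: the origin (TCP) lies between the finger pads; the fingertips stand 11 mm ahead of it and the grasp point (between the pads) lies 8 mm behind it; z points along the fingers, y is the line along which they close (so a half turn about z gives the same grasp; the last joint's range is limited). The gripper opens to 85 mm and grips with 20 to 120 N. Pads are 22 mm wide; open, the fingers measure 114 mm over their backs; the gripper's body (76 mm by 85 mm) begins 54 mm behind the grasp point. The pads swing forward as they close: fully open they stand 13 mm farther back than shut.
Start: joints at [-1.437, 0.217, 1.613, -0, 1.311, -0.112], TCP at [0.152, -0.606, 0.219] pointing down, gripper open.
Joint ranges: [-2.75, 2.75], [-0.78, 2.1], [0.31, 2.55], [-1.13, 4.27], [0.13, 2.63], [-2.58, 2.58]. Speed limits (rad/s): [2.79, 2.79, 3.14, 3.14, 3.14, 3.14].

## Interface

Orientations are given as a 3x3 rotation matrix whose columns are the frame's x, y, z axes.
In Python, from bench import env gives the robot as it stands. The module is installed in compiled form; this text tells all that it offers. Calls block until the motion is done:
- env.movep(position, orientation): joint-space move of the TCP to a pose.
- env.line_to(position, attitude=None, velocity=0.15): straight line of the TCP; attitude=None keeps the orientation; velocity is the mean speed in m/s.
- env.move_joints(angles): joint-space move.
- env.command_gripper(opening, force=None): finger opening in m; force is the grip in N (None keeps the last); returns when the fingers have stopped.
- env.dwell(seconds).
- env.solve_ik(position, orientation): joint angles nearest the present ones, or None.
- env.camera(name): name is "scene" or "top" or "wrist"; returns (picture, depth): 384x512x3 uint8, blue, green, red; 384x512 float32, m along the optical axis (not along the pixel's ray), 0 where there is no reading.
- env.camera_params(name): a dict with "intrinsics" (3x3 intrinsics, pixels), "rvec" (rotation vector, rad) and "tvec" (3), from world to camera coordinates, as OpenCV has them; the wrist camera has in their place "mount" (4x4, takes a point from camera to tool coordinates, whose origin is the TCP and whose axes are the flange's). Camera axes: x right, y down, z forward; pixel columns grow to the right and rows downward; lengths in m; the calibration is good to about 2 mm. A picture is of the moment at which its call begins: read the wrist's pose just before it. camera_params takes no time and is no camera call.
A pose or a line that the arm cannot do raises env.MotionError and nothing moves.
- env.sign_off(): hands the job in; it is judged then, once.
Readings, each from a call of its own:
- env.current_clock(): time.
- env.current_q(): joint angles.
- env.current_qd(): joint speeds.
- env.current_effort(): joint torques, N m.
- env.current_position(): TCP position.
- env.current_tool_rot(): TCP orientation.
- env.current_contact_force(): force on the tool from outside, world axes, zero at the start.
- env.current_torque(): the same for the moment, N m.
- env.current_finger_gap(): finger opening in m.
- env.current_grasp_force(): force on a finger pad.
Only numpy, scipy, OpenCV 4.12 (cv2) and the standard library are available. Lean on these libraries where they do the work, as an engineer would, in place of code of your own. Each camera call takes 0.05 s, during which the arm holds its last target. There are 200 camera calls.

## Working session

There is one attempt and no reset: what is moved stays moved. The work goes in short steps, each a Python script; the robot and the scene stay as the last script left them, time stands still between calls to the robot, and variables do not carry over. Pictures are saved under pics/ and viewed, at most 10 in all, crops included, and the job is handed in when it is done.

```bash
mkdir -p pics; cat > h.py <<'E'
import numpy as np, cv2
from bench import env
def cloud(name):
    img,d=env.camera(name); p=env.camera_params(name); K=p["intrinsics"]
    v,u=np.mgrid[:384,:512]
    c=np.stack([(u-K[0,2])/K[0,0]*d,(v-K[1,2])/K[1,1]*d,d],-1)
    R=cv2.Rodrigues(np.array(p["rvec"],float))[0]; t=np.array(p["tvec"],float).ravel()
    w=(c-t)@R; w[d==0]=np.nan
    return img,w
E
python3 - <<'E'
from h import *
a,w=cloud("top"); b,w2=cloud("scene")
np.savez("c.npz",a=a,w=w,b=b,w2=w2)
cv2.imwrite("pics/top.png",cv2.resize(a,(800,600))); cv2.imwrite("pics/scene.png",cv2.resize(b,(800,600)))
hsv=cv2.cvtColor(a,cv2.COLOR_BGR2HSV)
for n,lo,hi in [("orange",(5,120,80),(22,255,255)),("blue",(95,90,50),(130,255,255)),("purple",(131,60,40),(165,255,255)),("turq",(80,80,50),(94,255,255))]:
    m=cv2.inRange(hsv,lo,hi); k,l,s,c=cv2.connectedComponentsWithStats(m)
    for i in range(1,k):
        if s[i,4]>25:
            q=w[l==i]; print(n,c[i].round(),s[i,4],np.nanmedian(q,0).round(3),np.nanmax(q[:,2]).round(3))
E
```

```text
orange [18. 29.] 1216 [ 1.436  1.265 -0.748] -0.722
orange [42. 67.] 2714 [ 1.381  1.134 -0.747] -0.719
orange [94. 58.] 3033 [ 0.896  0.62  -0.   ] 0.017
orange [101.  17.] 120 [ 1.504  0.828 -0.748] -0.73
orange [123.  26.] 1685 [ 1.451  0.713 -0.748] -0.724
orange [161.   7.] 495 [ 1.563  0.512 -0.749] -0.723
orange [197.  27.] 1788 [ 1.444  0.316 -0.749] -0.726
orange [222.  28.] 568 [ 1.435  0.188 -0.749] -0.73
orange [233.   4.] 27 [ 1.573  0.131 -0.749] -0.734
orange [246.  28.] 542 [ 1.436  0.061 -0.75 ] -0.729
orange [260.  28.] 616 [ 1.433 -0.012 -0.75 ] -0.725
orange [281.  23.] 636 [ 1.47  -0.122 -0.75 ] -0.728
orange [344.  26.] 1713 [ 1.448 -0.455 -0.75 ] -0.725
orange [404.  23.] 330 [ 1.475 -0.768 -0.751] -0.729
orange [427.  24.] 804 [ 1.463 -0.892 -0.751] -0.724
orange [454.   6.] 496 [ 1.559 -1.034 -0.751] -0.728
orange [496.  78.] 4957 [ 1.191 -1.217 -0.752] -0.72
orange [457.  33.] 1282 [ 1.413 -1.04  -0.752] -0.722
orange [160.  35.] 1332 [ 1.404  0.512 -0.749] -0.721
orange [417.  43.] 29 [ 1.349 -0.827 -0.748] -0.73
orange [101.  45.] 65 [ 1.348  0.82  -0.748]
[... 311 characters left out ...]
ange [504. 217.] 1057 [ 0.455 -1.195 -0.752] -0.727
orange [  2. 240.] 122 [ 0.324  1.24  -0.748] -0.73
orange [377. 218.] 69 [ 0.344 -0.381  0.071] 0.08
orange [195. 218.] 31 [0.345 0.204 0.065] 0.072
orange [ 12. 283.] 176 [ 0.125  1.174 -0.747] -0.733
orange [172. 268.] 70 [0.188 0.271 0.073] 0.08
orange [ 60. 332.] 5776 [-0.015  0.624  0.044] 0.057
orange [510. 362.] 120 [-0.218 -1.161 -0.751] -0.736
blue [164.  91.] 1266 [0.801 0.331 0.006] 0.059
blue [331. 168.] 223 [ 0.512 -0.242  0.059] 0.07
blue [262. 176.] 218 [ 0.484 -0.014  0.06 ] 0.07
blue [183. 187.] 57 [0.445 0.245 0.061] 0.071
purple [164. 258.] 1142 [0.218 0.308 0.021] 0.034
turq [382. 232.] 1052 [ 0.304 -0.413  0.02 ] 0.034
```

View pics/top.png

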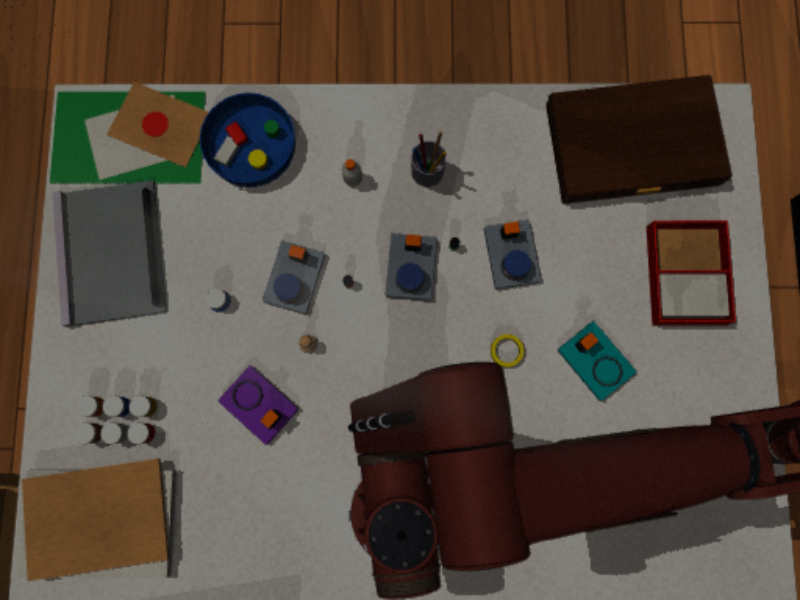

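View pics/scene.png

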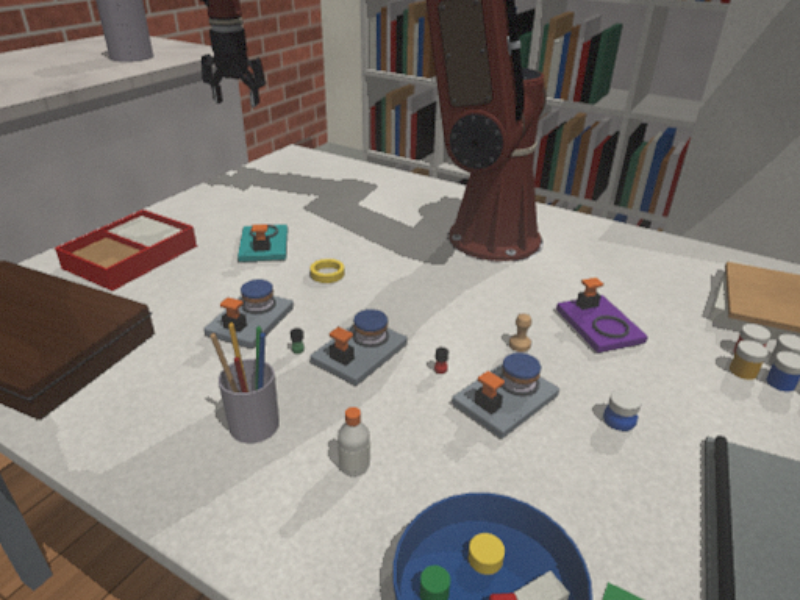

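Three real stands show up in the top view: the cushions are at about (288,288), (410,278) and (518,264), with the tags at (298,253), (413,242) and (511,229). The purple and turquoise look-alikes are nearer the robot. Next I'll locate them precisely.

```bash
python3 - <<'E'
from h import *
f=np.load("c.npz")
hs={k:cv2.cvtColor(f[k],cv2.COLOR_BGR2HSV) for k in "ab"}
g={"left":((.445,.245),(.533,.225)),"middle":((.484,-.014),(.559,-.021)),"right":((.512,-.242),(.586,-.23))}
for n,(c,t) in g.items():
    for k,wk in (("a","w"),("b","w2")):
        w=f[wk].reshape(-1,3); h=hs[k].reshape(-1,3)
        near=lambda p,r:np.hypot(*(w[:,:2]-p).T)<r
        P=w[near(c,.045)&(w[:,2]>.053)&(w[:,2]<.066)]; T=w[near(t,.035)&(w[:,2]>.066)&(w[:,2]<.079)]
        S=w[near((np.array(c)+t)/2,.1)&(w[:,2]>.014)&(w[:,2]<.027)]
        ec=cv2.minEnclosingCircle(P[:,:2].astype(np.float32)); r=cv2.minAreaRect(S[:,:2].astype(np.float32)); rt=cv2.minAreaRect(T[:,:2].astype(np.float32))
        print(n,k,len(P),P.mean(0).round(4),np.round(ec[0],4),round(ec[1],4),"tag",len(T),T.mean(0).round(4),np.round(rt[0],4),np.round(rt[1],4),"plate",np.round(r[0],4),np.round(r[1],3),round(r[2],1))
print(env.current_tool_rot().round(3),env.current_clock(),np.round(env.current_contact_force(),2))
E
```

```text
left a 222 [0.4598 0.2448 0.0596] [0.4604 0.2447] 0.0294 tag 61 [0.5321 0.2242 0.0726] [0.5315 0.2247] [0.0313 0.0235] plate [0.4891 0.2371] [0.1   0.141] 73.4
left b 280 [0.4661 0.2433 0.0587] [0.465  0.2426] 0.0296 tag 125 [0.5406 0.2216 0.0712] [0.539  0.2208] [0.0317 0.0252] plate [0.4956 0.2334] [0.101 0.142] 73.7
middle a 215 [ 0.4822 -0.0146  0.0593] [ 0.4828 -0.0149] 0.0286 tag 63 [ 0.5575 -0.0219  0.0721] [ 0.5575 -0.022 ] [0.0303 0.0243] plate [ 0.5113 -0.0207] [0.167 0.141] 83.2
middle b 249 [ 0.4919 -0.0156  0.0583] [ 0.4893 -0.0175] 0.0303 tag 95 [ 0.5657 -0.0238  0.0712] [ 0.5635 -0.0246] [0.0323 0.0247] plate [ 0.5167 -0.0355] [0.134 0.143] 83.8
right a 214 [ 0.5111 -0.242   0.059 ] [ 0.511  -0.2405] 0.0293 tag 64 [ 0.584  -0.2293  0.0717] [ 0.5849 -0.2294] [0.0237 0.0322] plate [ 0.5404 -0.2368] [0.141 0.101] 9.2
right b 204 [ 0.5195 -0.2426  0.0584] [ 0.5168 -0.2455] 0.0303 tag 80 [ 0.593  -0.2304  0.0711] [ 0.5922 -0.2319] [0.0245 0.0326] plate [ 0.5469 -0.2405] [0.143 0.102] 8.8
[[ 0.97   0.243 -0.   ]
 [ 0.243 -0.97   0.002]
 [ 0.    -0.002 -1.   ]] 0.1 [-0.43 -0.1   0.22]
```

```bash
cat >> h.py <<'E'
C={"left":((.4627,.2437),(.5355,.2228)),"middle":((.486,-.0162),(.561,-.0232)),"right":((.5145,-.243),(.588,-.2306))}
def rot(n):
    c,t=map(np.array,C[n]); x,y=(t-c)/np.linalg.norm(t-c)
    return np.array([[x,y,0],[y,-x,0],[0,0,-1]])
def force():
    fs=[]
    for _ in range(5): fs.append(env.current_contact_force()); env.dwell(.02)
    return np.mean(fs,0)
def press(n):
    p=C[n][0]; R=rot(n)
    env.movep([*p,.16],R); env.line_to([*p,.078],R,.12); env.dwell(.2); b=force()
    r=[]
    for tip in (.062,.060,.058,.056,.054,.052):
        env.line_to([*p,tip+.011],R,.02); env.dwell(.08)
        f=force()-b; z=env.current_position()[2]-.011; r.append((z,f[2])); print(n,round(z,4),f.round(2))
        if f[2]>14: break
    env.line_to([*p,.16],R,.15); print(env.current_clock()); return r
E
python3 - <<'E'
from h import *
env.command_gripper(0); print(env.current_finger_gap())
press("left")
E
```

```text
-6.040422699666441e-05
left 0.062 [-0.16  0.1  -0.64]
left 0.06 [-0.08 -0.25 -0.39]
left 0.058 [-0.1  -0.22 -0.15]
left 0.056 [ 0.05 -0.24 -0.57]
left 0.054 [-0.09  0.13 -0.66]
left 0.0519 [-0.17  0.23 -0.21]
8.6083
```

No contact force registered, so I'll go back down and look.

```bash
python3 - <<'E'
from h import *
p=C["left"][0]; R=rot("left")
env.line_to([*p,.063],R,.12); env.dwell(.2)
print(env.current_position(),force())
a,w=cloud("scene"); t,wt=cloud("top")
cv2.imwrite("pics/s2.png",np.hstack([cv2.resize(a[190:310,270:400],(520,480)),cv2.resize(t[140:220,150:220],(280,320)).repeat(1,0)[:320].copy() if 0 else cv2.copyMakeBorder(cv2.resize(t[140:220,150:220],(280,320)),0,160,0,0,cv2.BORDER_CONSTANT)]))
E
```

```text
[0.46353917 0.24403122 0.06404917] [0.23882505 0.00432323 0.11485752]
```

View pics/s2.png

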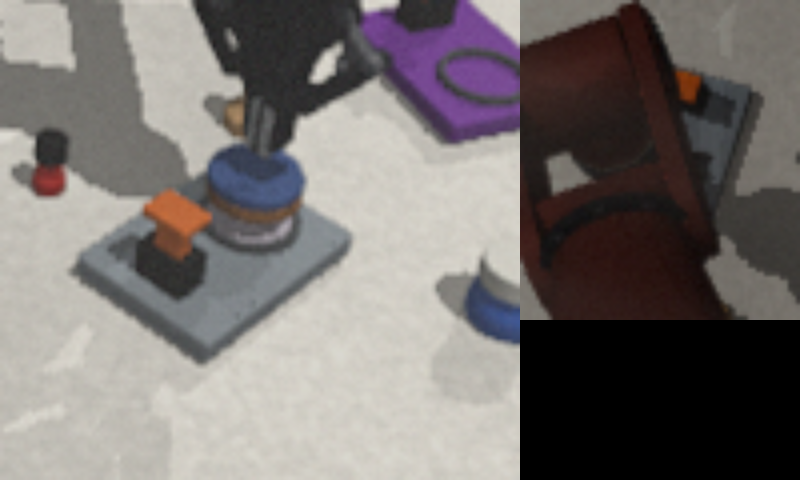

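The fingertips (crop pixel 262,150) are at the blue top's centre, but I can't tell whether it has sunk. The depth image will tell.

```bash
python3 - <<'E'
from h import *
p=np.array(C["left"][0]); R=rot("left")
def chk():
    a,w=cloud("scene"); h=cv2.cvtColor(a,cv2.COLOR_BGR2HSV)
    near=np.hypot(w[...,0]-p[0],w[...,1]-p[1])<.033
    bl=(h[...,0]>95)&(h[...,0]<130)&(h[...,1]>90)
    q=w[near&bl&(w[...,2]>.03)&(w[...,2]<.07)]
    # lowest tip points: dark
    k=w[near&~bl&(w[...,2]>.04)&(w[...,2]<.12)]
    print(env.current_position().round(4),"F",force().round(2),"cush z pct",np.percentile(q[:,2],[50,75,90]).round(4),len(q),"nonblue",np.sort(k[:,2])[:0], len(k))
chk()
for z in (.060,.057):
    env.line_to([*p,z],R,.02); env.dwell(.1); chk()
    if force()[2]>10: break
env.line_to([*p,.1],R,.1); env.dwell(.1); chk(); print(env.current_clock())
E
```

```text
[0.4629 0.2438 0.0633] F [ 0.14 -0.39  0.37] cush z pct [0.0586 0.0593 0.0599] 179 nonblue [] 369
[0.4627 0.2437 0.0599] F [ 0.35 -0.1   0.21] cush z pct [0.0586 0.0594 0.06  ] 172 nonblue [] 383
[0.4627 0.2437 0.057 ] F [0.08 0.07 0.26] cush z pct [0.0586 0.0594 0.06  ] 158 nonblue [] 419
[0.4619 0.2434 0.099 ] F [-0.07 -0.01 -0.39] cush z pct [0.0587 0.0596 0.0603] 228 nonblue [] 189
12.1333
```

```bash
python3 - <<'E'
from h import *
p=np.array(C["left"][0]); R=rot("left")
a,w=cloud("scene")
n=np.hypot(w[...,0]-p[0],w[...,1]-p[1])<.025
print("tip z at TCP .099:",np.sort(w[n&(w[...,2]>.064)&(w[...,2]<.2)][:,2])[:12].round(4))
env.dwell(.1); b=force()
for z in np.arange(.057,.040,-.0015):
    env.line_to([*p,z],R,.04); f=(force()-b); print(env.current_position()[2].round(4),f.round(2))
    if f[2]>5: break
print(env.current_clock())
a,w=cloud("scene"); h=cv2.cvtColor(a,cv2.COLOR_BGR2HSV)
bl=(h[...,0]>95)&(h[...,0]<130)&(h[...,1]>90)
q=w[(np.hypot(w[...,0]-p[0],w[...,1]-p[1])<.033)&bl&(w[...,2]>.03)&(w[...,2]<.07)]
print(np.percentile(q[:,2],[50,75,90]).round(4))
cv2.imwrite("pics/s3.png",cv2.resize(a[190:310,270:400],(780,600)))
E
```

```text
tip z at TCP .099: [0.1131 0.1134 0.1135 0.1147 0.1149 0.1164 0.1169 0.1169 0.1173 0.1183
 0.1184 0.1185]
0.0574 [-0.08  0.65  0.13]
0.0555 [-0.01  0.81  0.01]
0.0539 [ 0.44  0.04 -0.05]
0.0524 [ 0.16  0.34 -0.1 ]
0.0509 [-0.17  0.37 -0.19]
0.0495 [ 0.32  0.13 -0.3 ]
0.0479 [ 0.02  0.14 -0.09]
0.0465 [ 0.43  0.66 -0.21]
0.0451 [0.23 0.09 0.43]
0.0435 [0.5  0.18 0.84]
0.0421 [0.43 0.75 1.05]
0.0405 [0.25 0.6  1.3 ]
17.3417
[0.0526 0.0536 0.0541]
```

View pics/s3.png

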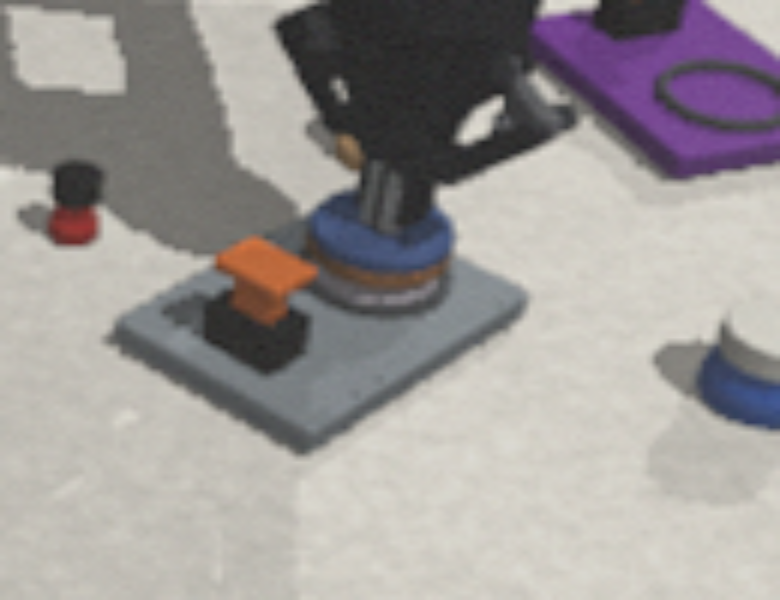

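The tips actually touch at TCP z ≈ 0.046, about 24 mm higher than the spec says. The left cushion sank about 6 mm for 1.3 N, which fits 180 N/m. I'll correct for this and press the other two.

```bash
cat > p.py <<'E'
from h import *
import sys
def blue(p):
    a,w=cloud("scene"); h=cv2.cvtColor(a,cv2.COLOR_BGR2HSV)
    bl=(h[...,0]>95)&(h[...,0]<130)&(h[...,1]>90)
    q=w[(np.hypot(w[...,0]-p[0],w[...,1]-p[1])<.033)&bl&(w[...,2]>.03)&(w[...,2]<.07)]
    return np.percentile(q[:,2],[50,75,90]).round(4)
q=C["left"][0]; env.line_to([*q,.13],rot("left"),.15)
for n in ("middle","right"):
    p=C[n][0]; R=rot(n)
    env.movep([*p,.13],R); env.line_to([*p,.055],R,.1); env.dwell(.2); b=force(); print(blue(p))
    for z in (.046,.0435,.0415,.0395):
        env.line_to([*p,z],R,.03); env.dwell(.1); f=force()-b; print(n,env.current_position()[2].round(4),f.round(2))
        if f[2]>12: break
    print(blue(p)); env.line_to([*p,.13],R,.15); print(env.current_clock())
E
python3 p.py
```

```text
[0.0587 0.0594 0.0603]
middle 0.0459 [-0.74 -0.18  0.82]
middle 0.0438 [-0.54 -0.44  2.75]
middle 0.0417 [-0.28  0.55  4.61]
middle 0.0399 [-1.17  0.41  6.43]
[0.0521 0.053  0.0537]
23.125
[0.0585 0.0593 0.0598]
right 0.046 [-0.46 -0.2   0.21]
right 0.0438 [ 0.64 -0.4   1.42]
right 0.0418 [ 0.91 -0.57  2.22]
right 0.0397 [ 1.32 -0.3   3.2 ]
[0.0519 0.0529 0.0539]
28.0
```

Slopes are about 900 N/m (middle), 430 (right) and 180 (left), so left is the softest. Now I'll push its tag.

```bash
python3 - <<'E'
from h import *
p=C["left"][1]; R=rot("left")
env.movep([*p,.13],R); env.line_to([*p,.065],R,.1); env.dwell(.2); b=force()
for z in (.056,.050,.046,.044,.0425,.0415,.0405,.0395):
    env.line_to([*p,z],R,.03); env.dwell(.05); f=force()-b; print(env.current_position()[2].round(4),f.round(2))
    if f[2]>12: break
env.dwell(.15); env.line_to([*p,.16],R,.15); env.movep([.36,.0,.26],R); env.dwell(.2)
print(env.current_clock())
a,w=cloud("scene"); h=cv2.cvtColor(a,cv2.COLOR_BGR2HSV)
for n in C:
    t=C[n][1]; o=(h[...,0]>4)&(h[...,0]<20)&(h[...,1]>130)&(np.hypot(w[...,0]-t[0],w[...,1]-t[1])<.025)
    print(n,np.percentile(w[o][:,2],[60,90]).round(4))
cv2.imwrite("pics/s4.png",cv2.resize(a,(800,600)))
E
```

```text
0.0557 [-0.17  0.25  0.36]
0.0497 [-0.05  0.4  -0.2 ]
0.0458 [-0.04  0.19  0.01]
0.0439 [0.04 0.53 0.41]
0.0434 [-2.21 -0.55  5.29]
0.0433 [-4.23 -0.72  9.97]
0.0432 [-5.97 -1.3  14.97]
36.2583
left [0.0557 0.057 ]
middle [0.0712 0.073 ]
right [0.0712 0.0728]
```

View pics/s4.png

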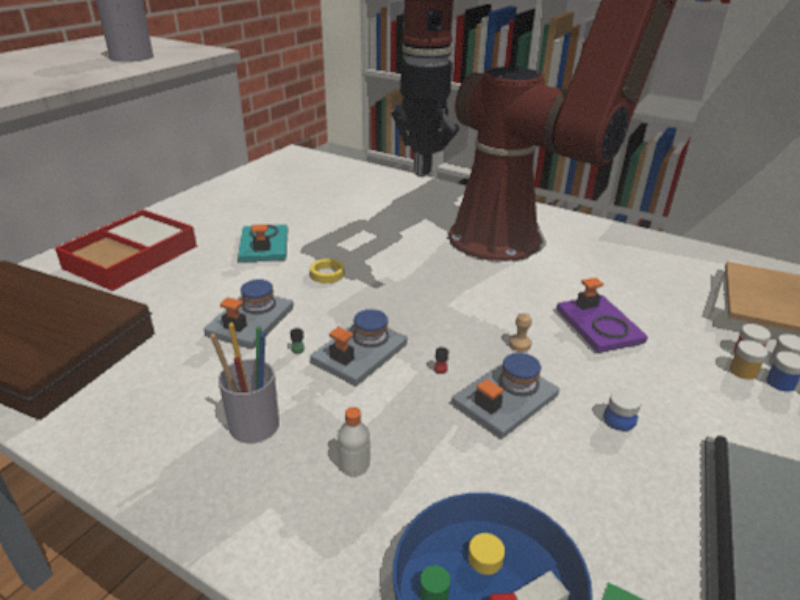

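Left tag (488,393) is fully down (z ≈ 0.056). The other two tags are still up, nothing else has moved, and the hand is clear. Handing in.

```bash
python3 -c "
from bench import env
print(env.sign_off())"
```

```text
the job is handed in; nothing more can be done
None
```

I pressed the cushions left, middle, right, found the left one softest (about 180 N/m, against 900 for the middle and 430 for the right), pushed its tag fully down and handed the job in at about 36 s with the hand clear; no verdict came back.

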